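Free a wagon from the sprung vice: magnifier aside, jaw to the mark, hold

TASK

The dark grey log wagon in the little aluminium spring vice has been inspected and is to be lifted out by a colleague. Swing the bench magnifier by its knob until it is right clear of the vice, then pull the vice's sprung jaw back by its black knob until the brass pointer stands at the white line of the red cursor, and keep holding it there: finish with the knob still in the gripper, because the jaw snaps shut if it is let go. Leave the wagon standing in the vice, the red cursor where it is set, and the other things on the bench alone.

Things in the scene. Friction and masses are not known exactly. Their poses are not given: they have to be found in the camera images.
- magnifier_arm (a joint): hinge of the bench magnifier's arm about its upright post (rad, range -0.15 to 1.6). Near 0 the lens is over the vice, above the wagon and the jaw knob; the value grows as the arm swings clockwise seen from above, away over the left and far side of the vice. From 1.0 the lens is clear of the jaws and the wagon. A stiff hinge (about 0.12 N m): it stays where it is left
- post_top (a point): the hinge axis of the magnifier, a vertical post (a grey weighted foot of 90 mm diameter stands on the bench below it), at the height of the arm and lens, 166 mm above that surface
- swing_knob (a point): the magnifier's swing knob: upright black cylinder of 17 mm diameter and 36 mm height on the lens ring's outer edge, 206 mm from the post's axis; the point is the middle of its height, on its axis. It stands clear above the lens ring, whose top is 16 mm below the point
- lens (a point): centre of the round magnifier lens (ring of 105 mm outer diameter, 17 mm thick, white below and black above), 150 mm from the post's axis, 26 mm below the swing knob's middle
- jaw: sliding jaw of the vice, with its upright black pull knob of 25 mm diameter; origin on the knob's axis, mid-height of the black part (26 mm below to 21 mm above), 90 mm above the bench at the vice. Its -x axis is the level direction in which the jaw opens, roughly towards the robot. The jaw block's top is 44 mm below; the wagon beside it (+x side) tops out 36 mm below
- pointer (a point): tip of the brass pointer that travels with the jaw, on the vice's left-hand side (+y) over the white scale. Its x axis is that of the vice, the jaw opens along -x. The jaw travels 38 mm to its stop; its spring pulls it shut with about 4 N when shut, plus 2.2 N per 10 mm (10 N at 28 mm)
- mark (a point): white centre line of the red sliding cursor (12 x 18 x 7 mm) clipped on the white scale, at the pointer's side of it. Its x axis is parallel to the pointer's: the jaw is at the mark when both have the same position along x
- wagon: dark grey model wagon loaded with tan logs, 44 x 110 x 40 mm, standing on its wheels between the vice's rubber-faced jaws, its length along y; origin under its middle, z up. Its wheels stand 14 mm above the bench surface at the vice; it is loose once the jaw opens
- box_car: brown-red model box car, 49 x 153 x 66 mm, length along its y; origin under its middle. A bystander, loose
- green_jar: paint jar with green band and white lid, 35 mm diameter, 45 mm high; origin under its middle. A bystander, loose
- brown_jar: paint jar with brown band and white lid, 35 mm diameter, 45 mm high; origin under its middle. A bystander, loose
- glue_bottle: tan glue bottle lying on its side, 48 x 172 x 48 mm, length along its y; origin under its middle. A bystander, loose
- screwdriver: screwdriver with red handle lying flat, 24 x 170 x 25 mm, length along its y; origin under its middle. A bystander, loose
Mind the look-alikes: they are no part of the job. What is meant by the wagon is not turquoise, and is the larger of those in its own colour.

How it is judged:
By the outcome, as a careful person would: the job done as asked, in the order asked, and still so for the second after the job is handed in, while the arm keeps its last pose, push and grip.
It also fails if it takes over 45 s, if anything falls off the work surface, if the arm or the gripper's body presses on something with over 40 N, if the wrist force passes 120 N, or if a joint passes its speed limit or range.

ROBOT

A 6-joint arm with a two-finger parallel gripper is mounted at the origin on the work surface; the furniture and walls round the work are solid. World frame = base frame: x ahead of the robot, y to its left, z up, the work surface at z = 0. Lengths are in mm, angles in degrees, forces in N, time in s.
With the tool pointing down it reaches from about 350 to 850 mm from the base axis. Payload 8.1 kg.
Tool frame: the origin (TCP) lies at the very end of the fingers, on their centre line; the grasp point (between the pads) lies 19 mm behind it (r.grip_point_offset is the distance from the TCP to the grasp point, in mm); z points along the fingers, y is the line along which they close (so a half turn about z gives the same grasp; the last joint's range is limited). The gripper opens to 85 mm and grips with 20 to 120 N. Pads are 22 mm wide; open, the fingers measure 114 mm over their backs; the gripper's body (76 mm by 85 mm) begins 54 mm behind the grasp point. The pads swing forward as they close: fully open they stand 13 mm farther back than shut.
Start: joints at [71.998, 7.471, 85.268, -0, 87.261, -4.893], TCP at [136.063, 584.373, 231.292] pointing down, gripper open.
Joint ranges: [-169.43, 169.43], [-51.17, 129.36], [1.28, 143.12], [-76.62, 256.62], [0, 156.53], [-152.29, 152.29]. Speed limits (degrees/s): [136.94, 136.94, 159.86, 180, 180, 180].

INTERFACE

Orientations are given as [roll, pitch, yaw] about the fixed x, y, z axes, in that order (R = Rz(yaw) Ry(pitch) Rx(roll)).
In Python, from bench import status, eyes, r gives the robot as it stands.
- The arm moves only by the shell command python3 -m handwheel 'ROWS' [FORCE]. ROWS is a JSON object whose one key "series" holds a list that holds one entry, the list of rows, each a list of 7 numbers: the shift along the tool's x, y, z in cm, then the turn, a rotation vector about the tool's x, y, z in rad, then the opening, from 0 (shut) to 1 (fully open). In form: {"series": [[[tx, ty, tz, rx, ry, rz, claw], ...]]}. A call has 1 to 12 rows; each row is the pose to reach, as a shift and turn from the pose commanded when the call began, along the tool's axes at that moment; what a row does not reach only later rows make up. A row lasts 1/8 s, in which the tool goes at most 62.5 mm and 10.7 degrees, less where a joint would pass 70% of its speed; a pose out of reach is approached as far as the arm can. A call with a gripper value outside its range is refused whole. The fingers move at their own pace and stop on an object; FORCE is the grip in N (left out, the last holds). Time passes only in rows, so rows that repeat a pose let the fingers close. It gives the time, the measured TCP pose, the force, the opening and the grip force at its end, in the units of the state.
- status.sense(): the state, without advancing time (a new reading comes with each control period).
- eyes.snapshot(name): name is "scene" or "top"; returns a dict with "img" (480x640x3 uint8, red, green, blue), "mtx" (3x3 intrinsics, pixels), "R" (3x3) and "t" (3): a world point X has camera coordinates R X + t. Camera axes: x right, y down, z forward; pixel columns grow to the right and rows downward; lengths in mm; the calibration is good to about 2 mm. A picture is of the moment at which its call begins. There is no depth.
- r.hand_in(): hands the job in; it is judged then, once.
The state is a dict: "time": time; "joint_pos": joint angles; "qd": joint speeds; "joint_efforts": joint torques, N m; "tool_pos": TCP position; "tcp_rot": TCP orientation; "ft_force": force on the tool from outside, world axes, zero at the start; "wrist_torque": the same for the moment, N m; "finger_gap": finger opening in mm; "grip_force": force on a finger pad.
Only numpy, scipy, OpenCV 4.12 (cv2) and the standard library are available. Lean on these libraries where they do the work, as an engineer would, in place of code of your own. Each camera call takes 0.05 s, during which the arm holds its last target. There are 200 camera calls.

## Working session

There is one attempt and no reset: what is moved stays moved. The work goes in short steps, Python scripts to look and compute and a shell command to move; the robot and the scene stay as the last step left them, time stands still between calls to the robot, and variables do not carry over. Pictures are saved under pics/ and viewed, at most 10 in all, crops included, and the job is handed in when it is done.

```bash
mkdir -p pics; ls
python3 - <<'E'
from bench import status, eyes, r
import cv2, numpy as np
s=status.sense(); print(s)
for n in("scene","top"):
    d=eyes.snapshot(n); cv2.imwrite(f"pics/{n}0.png",d["img"][:,:,::-1]); print(n,d["mtx"].tolist(),np.round(d["R"],4).tolist(),d["t"].tolist(), -d["R"].T@d["t"])
E
```

```text
pics
{'time': 0.0, 'joint_pos': array([ 7.19983252e+01,  7.51537829e+00,  8.53305763e+01, -5.30482306e-04,
        8.72608716e+01, -4.89404011e+00]), 'qd': array([ 0.04540612, -0.06128927, -0.09156341,  0.11959733, -0.08838526,
       -0.07351833]), 'joint_efforts': array([ 2.45843812e-04, -5.69420886e+01, -5.00535822e+01, -3.37044239e-04,
        1.49898708e-02, -7.72209773e-05]), 'tool_pos': array([135.88789211, 583.83919399, 230.22918064]), 'tcp_rot': array([-1.79893518e+02, -8.58578518e-03,  1.66892383e+02]), 'ft_force': array([ 0.30702262,  1.07006331, -0.01520086]), 'wrist_torque': array([ 0.02274802, -0.0268332 ,  0.06791308]), 'grip_force': 0.0, 'finger_gap': 85.52405773740121}
scene [[433.2545689211061, 0.0, 315.02634049878253], [0.0, 433.2545689211061, 246.17257517620624], [0.0, 0.0, 1.0]] [[0.6935, -0.7202, -0.0206], [-0.4591, -0.4197, -0.7829], [0.5552, 0.5524, -0.6217]] [-459.40648817742834, 273.8430950856148, 1254.6932435914919] [-252.27561282 -909.03517969  985.04393551]
top [[451.7782608656746, 0.0, 324.66123740358194], [0.0, 451.7782608656746, 236.77587230604806], [0.0, 0.0, 1.0]] [[-0.021, -0.9997, -0.0146], [-0.9942, 0.0224, -0.1055], [0.1058, 0.0123, -0.9943]] [-137.95697805342493, 522.4888710430131, 1477.5496989685519] [ 360.2904843  -167.85261746 1522.23392644]
```

View pics/scene0.png

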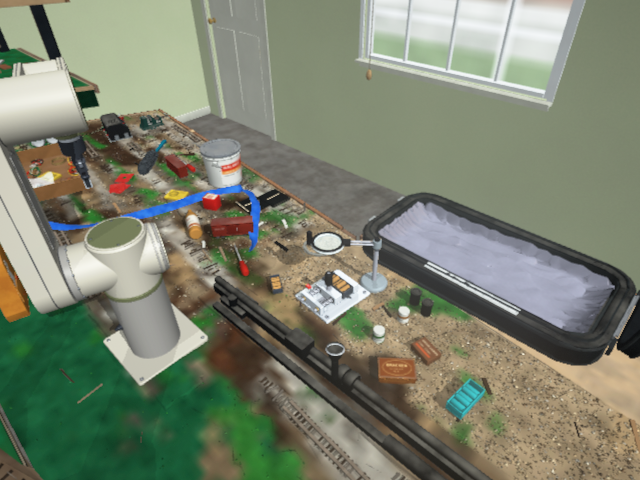

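View pics/top0.png

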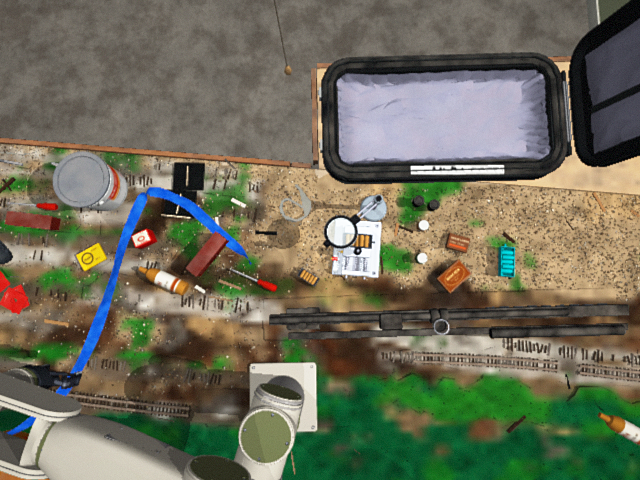

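The scene view shows the vice at about (335,295), the lens at (327,242) and the post at (375,270). The top view shows the vice at (355,250), the lens at (341,232) and the post foot at (374,207). I need crops to measure from.

Run:
```python
import cv2
a=cv2.imread("pics/top0.png")[185:285,305:405]; cv2.imwrite("pics/topc.png",cv2.resize(a,None,fx=6,fy=6,interpolation=cv2.INTER_CUBIC))
a=cv2.imread("pics/scene0.png")[225:325,290:390]; cv2.imwrite("pics/scenec.png",cv2.resize(a,None,fx=6,fy=6,interpolation=cv2.INTER_CUBIC))
```

```text
(no output)
```

View pics/topc.png

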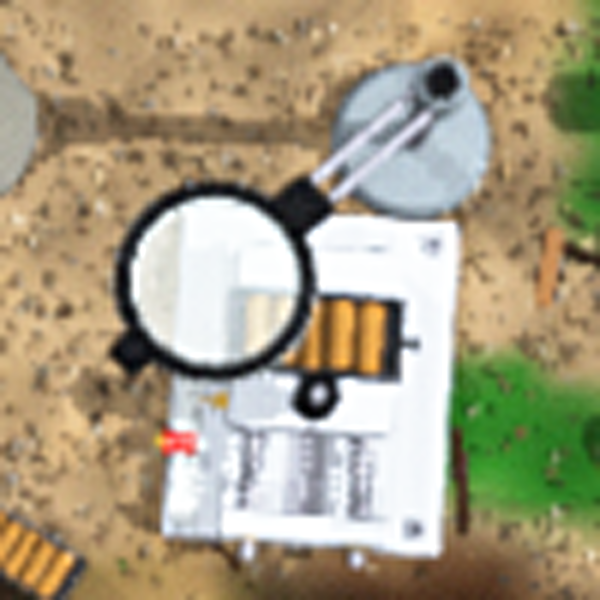

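View pics/scenec.png

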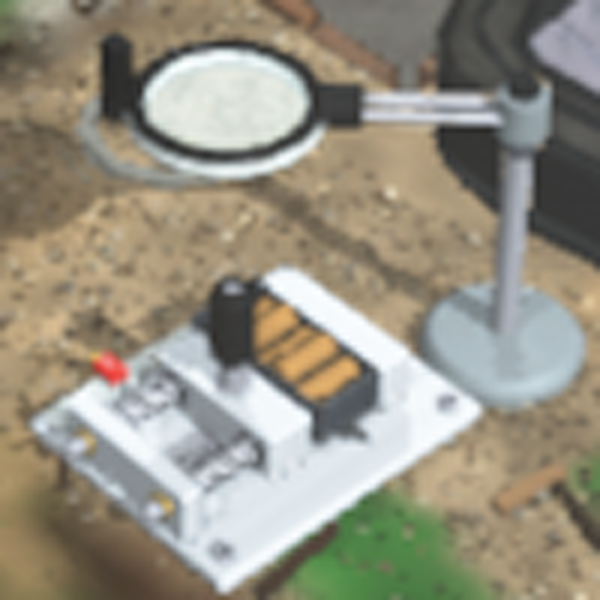

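The top crop shows the post top at (442,80), lens at (215,282), swing knob at (130,352), jaw knob at (319,396), brass pointer at about (215,400) and red cursor at about (180,442). The scene crop shows the post top at (525,95), lens at (225,108), swing knob at (117,76) and jaw knob at (232,322). The cursor is at (110,368).

```bash
cat > h.py <<'E'
import numpy as np, cv2
from bench import status, eyes, r
def P(d): return d["mtx"]@np.c_[d["R"],d["t"]]
def tri(ds,dt,ps,pt):
    X=cv2.triangulatePoints(P(ds),P(dt),np.array(ps,float),np.array(pt,float)); X=(X[:3]/X[3]).ravel()
    e=[np.round(proj(d,X)-p,1) for d,p in((ds,ps),(dt,pt))]; return X,e
def proj(d,X):
    c=P(d)@np.r_[X,1]; return c[:2]/c[2]
def onz(d,p,z):
    C=-d["R"].T@d["t"]; v=d["R"].T@np.linalg.inv(d["mtx"])@np.r_[p,1]; return C+v*(z-C[2])/v[2]
E
python3 - <<'E'
from h import *
ds,dt=eyes.snapshot("scene"),eyes.snapshot("top")
S=lambda x,y:(290+x/6-.4,225+y/6-.4); T=lambda x,y:(305+x/6-.4,185+y/6-.4)
for n,s,t in [("post",(525,88),(442,80)),("lens",(226,108),(215,282)),("knob",(117,76),(130,352)),("jawtop",(234,285),(319,392)),("jaw",(232,322),(318,397)),("cursor",(110,368),(181,442)),("foot",(505,345),(412,140)),
 ("basecornerR",(480,408),(460,222)),("basecornerN",(222,590),(440,555)),("basecornerL",(35,425),(165,538)), ("screwR",(447,402),(432,244)),("screwN",(220,550),(412,528))]:
    X,e=tri(ds,dt,S(*s),T(*t)); print(n,X.round(1),e)
for n,t in [("pointer",(212,401)),("ptrR",(228,398)),("cur",(181,442)),("curL",(163,440)),("scrR",(432,244)),("scrN",(412,528))]:
    print(n,onz(dt,T(*t),30).round(1),onz(dt,T(*t),10).round(1))
E
```

```text
post [ 615.1 -313.4  184.1] [array([ 0.5, -0.1]), array([-0.4,  0.4])]
lens [ 518.1 -198.   166.4] [array([ 0.5, -0.1]), array([-0.3,  0.4])]
knob [ 482.3 -155.   184.9] [array([ 0.3, -0. ]), array([-0.2,  0.2])]
jawtop [ 465.5 -251.9  112.5] [array([ 0.5, -0.1]), array([-0.3,  0.4])]
jaw [ 464.2 -252.4   88.5] [array([ 0.7, -0.1]), array([-0.4,  0.5])]
cursor [ 446.  -180.1   22.2] [array([ 0.6, -0.1]), array([-0.3,  0.4])]
foot [ 614.9 -314.8    8.2] [array([ 0.4, -0.1]), array([-0.3,  0.3])]
basecornerR [ 565.7 -338.5   12.1] [array([ 1.1, -0.2]), array([-0.6,  0.7])]
basecornerN [ 380.7 -322.2    9.5] [array([ 0.7, -0.1]), array([-0.4,  0.5])]
basecornerL [ 395.  -171.4   10.7] [array([-0.1,  0. ]), array([ 0., -0.])]
screwR [ 554.4 -323.3   14.2] [array([ 0.6, -0.1]), array([-0.3,  0.4])]
screwN [ 395.9 -306.8   14.6] [array([ 0.7, -0.1]), array([-0.4,  0.4])]
pointer [ 469.1 -198.8   30. ] [ 470.6 -199.2   10. ]
ptrR [ 470.6 -207.7   30. ] [ 472.1 -208.2   10. ]
cur [ 446.9 -181.2   30. ] [ 448.  -181.4   10. ]
curL [ 448.2 -171.3   30. ] [ 449.4 -171.4   10. ]
scrR [ 553.6 -322.8   30. ] [ 556.2 -324.9   10. ]
scrN [ 396.9 -306.7   30. ] [ 397.4 -308.5   10. ]
```

```bash
cat >> h.py <<'E'
from scipy.spatial.transform import Rotation as Ro
def rows(cur,cyaw,tgts):
    "cur commanded TCP mm, yaw deg (tool down); tgts (x,y,z,yaw) -> rows in cm, rad"
    R0=Ro.from_euler('xyz',[180,0,cyaw],degrees=True)
    for x,y,z,w in tgts:
        s=R0.inv().apply(np.array([x,y,z])-cur)/10
        v=(R0.inv()*Ro.from_euler('xyz',[180,0,w],degrees=True)).as_rotvec()
        print(np.round(s,2).tolist(),np.round(v,3).tolist())
E
python3 - <<'E'
from h import *
rows([136.06,584.37,231.29],166.89,[(390,280,260,145),(482,-155,260,130)])
E
```

```text
[-31.64, -23.88, -2.87] [0.0, -0.0, 0.382]
[-50.46, -64.16, -2.87] [0.0, -0.0, 0.644]
```

```bash
python3 -m handwheel '{"series": [[[-31.64,-23.88,-2.87,0,0,0.382,1],[-31.64,-23.88,-2.87,0,0,0.382,1],[-31.64,-23.88,-2.87,0,0,0.382,1],[-31.64,-23.88,-2.87,0,0,0.382,1],[-31.64,-23.88,-2.87,0,0,0.382,1],[-31.64,-23.88,-2.87,0,0,0.382,1],[-50.46,-64.16,-2.87,0,0,0.644,1],[-50.46,-64.16,-2.87,0,0,0.644,1],[-50.46,-64.16,-2.87,0,0,0.644,1],[-50.46,-64.16,-2.87,0,0,0.644,1],[-50.46,-64.16,-2.87,0,0,0.644,1],[-50.46,-64.16,-2.87,0,0,0.644,1]]]}'
```

```text
time: 1.7
tool_pos: [461.6, -69.9, 259.8]
tcp_rot: [180.0, 0.0, 130.0]
ft_force: [2.0, 1.2, -0.1]
finger_gap: 85.2
grip_force: 0.0
```

Run:
```python
from h import *
s=status.sense(); print(s["tool_pos"],s["tcp_rot"])
rows(s["tool_pos"],130,[(482.3,-155,260,130)])
```

```text
[461.58452417 -69.90549846 259.8305903 ] [1.79966492e+02 2.60632613e-02 1.29982529e+02]
[-7.85, -3.88, -0.02] [0.0, 0.0, 0.0]
```

```bash
python3 -m handwheel '{"series": [[[-7.85,-3.88,0,0,0,0,1],[-7.85,-3.88,0,0,0,0,1],[-7.85,-3.88,0,0,0,0,1]]]}'
python3 - <<'E'
from h import *
s=status.sense(); print(s["tool_pos"],s["tcp_rot"])
rows(s["tool_pos"],130,[(482.3,-155,177,130)])
E
```

```text
time: 2.08
tool_pos: [482.0, -154.6, 259.2]
tcp_rot: [-180.0, -0.0, 129.8]
ft_force: [-0.7, 0.5, -0.7]
finger_gap: 85.2
grip_force: 0.0
[ 482.00787055 -154.5774135   259.18032766] [-1.79966160e+02 -4.81976727e-02  1.29814593e+02]
[-0.05, -0.0, 8.22] [0.0, 0.0, 0.0]
```

```bash
python3 -m handwheel '{"series": [[[0,0,4,0,0,0,1],[0,0,8,0,0,0,1],[0,0,8,0,0,0,1]]]}' 20; python3 -m handwheel '{"series": [[[0,0,0,0,0,0,0.15],[0,0,0,0,0,0,0.1],[0,0,0,0,0,0,0.1],[0,0,0,0,0,0,0],[0,0,0,0,0,0,0],[0,0,0,0,0,0,0]]]}' 20;  python3 - <<'E'
from h import *
d=eyes.snapshot("top"); cv2.imwrite("pics/g1.png",cv2.resize(d["img"][185:285,305:405,::-1],None,fx=5,fy=5))
E
```

```text
time: 2.45
tool_pos: [479.7, -150.7, 176.2]
tcp_rot: [-179.8, -0.4, 130.1]
ft_force: [-0.5, -0.6, 0.5]
finger_gap: 85.7
grip_force: 0.0
time: 3.2
tool_pos: [482.7, -153.1, 180.7]
tcp_rot: [180.0, 0.1, 130.0]
ft_force: [0.3, -0.1, 5.4]
finger_gap: 16.1
grip_force: 20.2
```

Run:
```python
from h import *
s=status.sense(); c=np.array([482.5,-154.3]); p=np.array([615,-314]); v=c-p; a=np.degrees(np.arctan2(v[1],v[0])); R=np.hypot(*v); print(a,R)
T=[]
for i in range(1,10):
    b=np.radians(a-8.5*i); T.append((p[0]+R*np.cos(b),p[1]+R*np.sin(b),180.5,130-8.5*i))
rows([*c,180.5],130,T)
```

```text
129.6818375718412 207.50985518765125
[-0.24, 3.07, 0.0] [0.0, -0.0, 0.148]
[-0.94, 6.06, 0.0] [-0.0, -0.0, 0.297]
[-2.07, 8.92, 0.0] [0.0, -0.0, 0.445]
[-3.61, 11.58, 0.0] [-0.0, -0.0, 0.593]
[-5.53, 13.99, 0.0] [-0.0, -0.0, 0.742]
[-7.78, 16.08, 0.0] [0.0, -0.0, 0.89]
[-10.32, 17.82, 0.0] [-0.0, -0.0, 1.038]
[-13.08, 19.17, 0.0] [0.0, -0.0, 1.187]
[-16.02, 20.09, 0.0] [0.0, -0.0, 1.335]
```

```bash
python3 -m handwheel '{"series": [[[-0.06,1.54,0,0,0,0.074,0],[-0.24,3.07,0,0,0,0.148,0],[-0.94,6.06,0,0,0,0.297,0],[-0.94,6.06,0,0,0,0.297,0]]]}' 20
```

```text
time: 3.75
tool_pos: [536.7, -121.1, 180.7]
tcp_rot: [179.9, 0.1, 112.9]
ft_force: [1.1, -1.8, 5.3]
finger_gap: 16.2
grip_force: 20.8
```

View pics/g1.png

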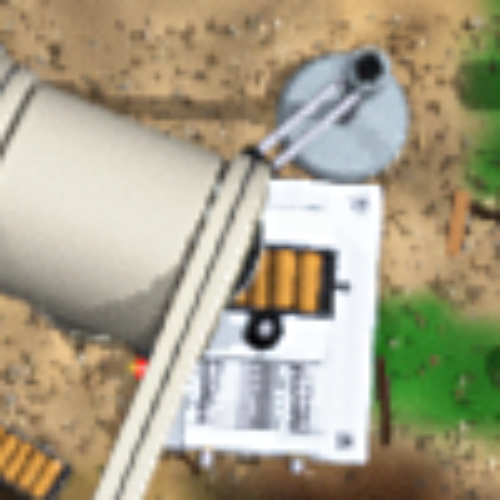

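The picture, taken before the swing, shows the arm hiding the lens and knob. The jaw knob at (263,330) and the wagon are undisturbed. Forces during the first part of the swing are small, so I'll continue.

```bash
python3 -m handwheel '{"series": [[[-0.24,3.07,0,0,0,0.148,0],[-0.94,6.06,0,0,0,0.297,0],[-2.07,8.92,0,0,0,0.445,0],[-3.61,11.58,0,0,0,0.593,0],[-5.53,13.99,0,0,0,0.742,0],[-7.78,16.08,0,0,0,0.89,0],[-10.32,17.82,0,0,0,1.038,0],[-10.32,17.82,0,0,0,1.038,0],[-10.32,17.82,0,0,0,1.038,0]]]}' 20
```

```text
time: 4.88
tool_pos: [739.2, -148.6, 180.6]
tcp_rot: [179.9, 0.1, 53.5]
ft_force: [-2.6, -2.9, 5.7]
finger_gap: 16.6
grip_force: 20.9
```

```bash
python3 -m handwheel '{"series": [[[0,0,0,0,0,0,0.6],[0,0,0,0,0,0,1],[0,0,0,0,0,0,1],[0,0,0,0,0,0,1],[0,0,-4,0,0,0,1],[0,0,-8,0,0,0,1],[0,0,-8,0,0,0,1]]]}';  python3 - <<'E'
from h import *
d=eyes.snapshot("top"); a=cv2.resize(d["img"][170:290,310:430,::-1],(560,560),interpolation=cv2.INTER_CUBIC)
cv2.imwrite("pics/g2.png",a)
d=eyes.snapshot("scene"); a=cv2.resize(d["img"][255:335,290:370,::-1],(560,560),interpolation=cv2.INTER_CUBIC)
cv2.imwrite("pics/g3.png",a)
s=status.sense(); print(s["tool_pos"])
E
```

```text
time: 5.75
tool_pos: [741.1, -147.0, 265.9]
tcp_rot: [179.5, -0.2, 53.5]
ft_force: [0.3, 0.0, 0.4]
finger_gap: 85.6
grip_force: 0.0
[ 739.35316088 -146.59410062  260.27377585]
```

View pics/g2.png

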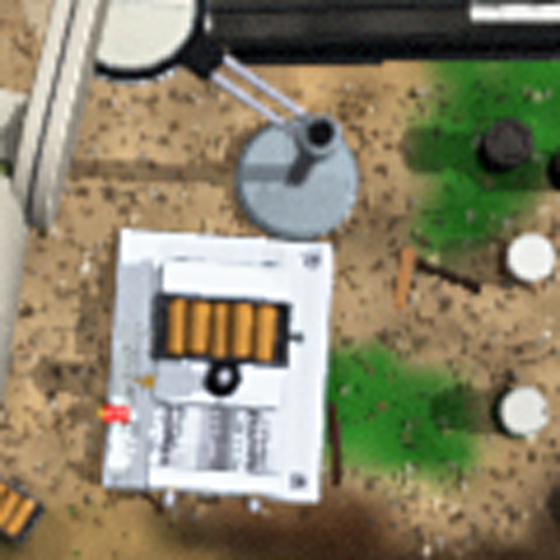

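View pics/g3.png

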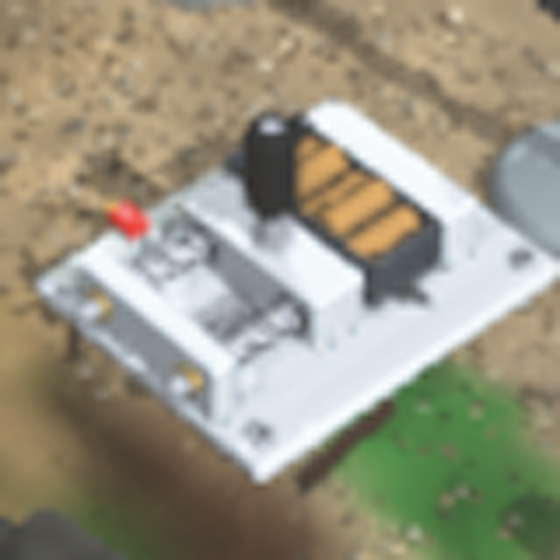

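The top crop shows the lens clear at (145,20), the wagon and jaw knob (223,378) undisturbed, the pointer at (145,381) and the cursor at (117,413). The scene crop shows the jaw knob at (270,165) and the cursor at (130,218). Next I'll measure the gap to the mark.

```bash
cat >> h.py <<'E'
ax=np.array([np.cos(np.radians(-5.6)),np.sin(np.radians(-5.6))])
def blobs(d,x0,x1,y0,y1):
    a=d["img"][y0:y1,x0:x1].astype(float); R,G,B=a[...,0],a[...,1],a[...,2]
    Y,X=np.mgrid[y0:y1,x0:x1]
    red=np.clip(R-np.maximum(G,B)*1.0-40,0,None)*(G<B*1.4+20)
    return a,X,Y,red
E
python3 - <<'E'
from h import *
d=eyes.snapshot("top")
a,X,Y,red=blobs(d,328,345,247,263)
hsv=cv2.cvtColor(d["img"],cv2.COLOR_RGB2HSV)[247:263,328:345]
print("rows from 247, cols 328; hue/sat")
for h in hsv: print(' '.join(f"{int(p[0]):3d}/{int(p[1]):3d}" for p in h))
E
```

```text
rows from 247, cols 328; hue/sat
 18/108  16/ 93  17/ 98  15/105  16/129  17/ 67 111/ 23 100/ 15  92/ 18 101/ 19 105/ 14 108/ 14 111/ 21 112/ 22 108/ 27 110/ 23 111/ 29
 17/ 98  17/ 87  15/ 95  18/103  15/122   9/ 39 105/ 20  93/ 13  90/ 12 103/ 17  93/ 12 101/ 22 108/ 25 107/ 28 110/ 24 113/ 25 104/ 26
 15/ 81  14/ 82  17/101  17/107  18/119  15/ 34 104/ 18 102/ 16  96/ 13  97/ 12  94/ 11 108/ 24 110/ 32 106/ 30 110/ 25 105/ 32 110/ 24
 17/ 76  19/109  17/101  16/102  16/102  14/ 27 104/ 23  95/ 14 106/ 16 104/ 16  98/ 12 109/ 22  30/  3  20/ 56  19/ 78 114/ 16 107/ 28
 16/ 96  17/ 94  16/ 97  17/101  16/ 86 108/  9 104/ 27 101/ 18  95/ 16  95/ 15  21/ 31  20/ 63  19/ 99  21/171  21/172 102/  7 108/ 28
 18/103  19/ 86  17/100  18/104  15/ 94   0/  0 108/ 21  99/ 17  96/ 13  96/ 15  60/  6 100/  4  21/ 62  22/143  20/142 111/ 14 108/ 26
 17/ 91  16/ 92  17/ 99  17/109  16/ 95 160/ 10 104/ 23  93/ 15 100/ 16  99/ 16 108/ 19 108/ 29 111/ 14 105/  6  26/ 13 109/ 24 107/ 24
 17/ 82  15/ 94  17/103  15/101  18/104  98/  6  99/ 20  94/ 17  93/ 15 101/ 17 106/ 20 109/ 20 108/ 28 110/ 30 106
[... 408 characters left out ...]
/ 21 112/ 22 110/ 26
 17/103  16/108  20/138  22/183  10/167   1/134   1/166   0/135   1/134 179/ 86 108/ 14 105/ 28 111/ 24 108/ 22 108/ 21 101/  8 107/ 20
 16/100  18/104  21/102  17/154   5/200   1/179   0/195   1/176   1/182 179/103 103/ 12 109/ 19 107/ 22 104/ 23 105/ 22 104/ 21 106/ 23
 16/ 80  17/ 88  19/ 84  20/ 94   3/180 178/118 176/ 66   0/ 67   0/136 179/ 74 120/ 11 108/ 29 111/ 24 107/ 25 106/ 23 103/  9 107/ 22
 19/ 88  18/ 84  17/ 90  16/ 92  12/ 76 102/ 28  95/ 24  92/ 13 102/ 13  93/ 14 108/ 27 107/ 27 112/ 24 110/ 26 109/ 25 104/ 16 100/ 12
 17/103  17/ 97  14/103  16/110  17/ 51 101/ 27  95/ 11 100/ 10  88/ 18  94/ 17 107/ 27 112/ 27 107/ 24 105/ 24 109/  8 107/  9 103/ 19
```

Run:
```python
from h import *
d=eyes.snapshot("top"); ds=eyes.snapshot("scene")
cv2.imwrite("pics/before_top.png",d["img"][:,:,::-1]);cv2.imwrite("pics/before_scene.png",ds["img"][:,:,::-1])
for z in(18,24,30):
    p=onz(d,(338.3,251.1),z);c=onz(d,(336,258.3),z); print(z,p.round(1),c.round(1),(p-c)[:2]@ax)
k=onz(d,(310+223/4.667-.4,170+378/4.667-.4),105); print("knob",k)
# axis from vice-plate edges in this top view (crop px), z~10
q=[onz(d,(310+x/4.667-.4,170+y/4.667-.4),12) for x,y in((312,261),(297,482),(120,230),(331,243),(318,500),(104,487))]
for i,j in((0,1),(3,4),(2,5)): v=q[i]-q[j]; print("axis",np.degrees(np.arctan2(v[1],v[0])))
for i,j in((2,3),(5,4)): v=q[j]-q[i]; print("axis",np.degrees(np.arctan2(v[1],v[0]))+90)
s=status.sense(); print(s["tool_pos"],s["tcp_rot"])
rows([739.2,-148.6,260.5],53.5,[(466,-252.3,260,84.4)])
```

```text
18 [ 471.2 -193.7   18. ] [ 447.4 -185.4   18. ] 24.5477875415538
24 [ 470.8 -193.6   24. ] [ 447.  -185.3   24. ] 24.44987276735528
30 [ 470.3 -193.5   30. ] [ 446.7 -185.3   30. ] 24.351957993156766
knob [ 465.07364298 -252.11250127  105.        ]
axis -5.734572322974262
axis -4.80939425690323
axis -4.870151514546138
axis -4.884742906483325
axis -4.686919027345482
[ 738.24240158 -146.35580543  257.35578249] [-1.79818874e+02  7.07842320e-02  5.35075168e+01]
[-24.59, -15.79, 0.05] [0.0, 0.0, -0.539]
```

```bash
python3 -m handwheel '{"series": [[[-24.59,-15.79,0,0,0,-0.548,1],[-24.59,-15.79,0,0,0,-0.548,1],[-24.59,-15.79,0,0,0,-0.548,1],[-24.59,-15.79,0,0,0,-0.548,1],[-24.59,-15.79,0,0,0,-0.548,1],[-24.59,-15.79,0,0,0,-0.548,1],[-24.59,-15.79,0,0,0,-0.548,1],[-24.59,-15.79,0,0,0,-0.548,1]]]}'
python3 - <<'E'
from h import *
s=status.sense(); print(s["tool_pos"],s["tcp_rot"])
rows(s["tool_pos"],s["tcp_rot"][2],[(466,-252.2,75,84.9)])
E
```

```text
time: 7.0
tool_pos: [466.5, -249.9, 259.2]
tcp_rot: [-180.0, -0.0, 85.0]
ft_force: [0.7, 0.1, -0.4]
finger_gap: 85.6
grip_force: 0.0
[ 466.51253263 -249.85107406  259.16620399] [-1.79965990e+02 -3.27008839e-02  8.49561115e+01]
[-0.24, -0.03, 18.42] [-0.0, -0.0, 0.001]
```

```bash
python3 -m handwheel '{"series": [[[-0.24,-0.03,5,0,0,0,1],[-0.24,-0.03,10,0,0,0,1],[-0.24,-0.03,14,0,0,0,1],[-0.24,-0.03,17,0,0,0,1],[-0.24,-0.03,18.4,0,0,0,1],[-0.24,-0.03,18.4,0,0,0,1],[-0.24,-0.03,18.4,0,0,0,1],[-0.24,-0.03,18.4,0,0,0,1]]]}' 40
python3 - <<'E'
from h import *
s=status.sense(); print(s["tool_pos"],s["tcp_rot"],s["finger_gap"])
for n,b in(("top",(170,290,290,410)),("scene",(235,335,290,390))):
    d=eyes.snapshot(n); cv2.imwrite(f"pics/h_{n}.png",d["img"][:,:,::-1])
a=[cv2.resize(cv2.imread("pics/h_top.png")[190:290,300:400],(400,400)),cv2.resize(cv2.imread("pics/h_scene.png")[240:340,280:380],(400,400))]
cv2.imwrite("pics/h.png",np.hstack(a))
E
```

```text
time: 8.0
tool_pos: [466.4, -253.4, 77.3]
tcp_rot: [179.9, 0.1, 84.9]
ft_force: [-1.0, -0.2, -0.9]
finger_gap: 85.5
grip_force: 0.0
[ 466.41471614 -253.38930942   77.32257097] [1.79866209e+02 7.50599545e-02 8.49058625e+01] 85.52774643020025
```

View pics/h.png

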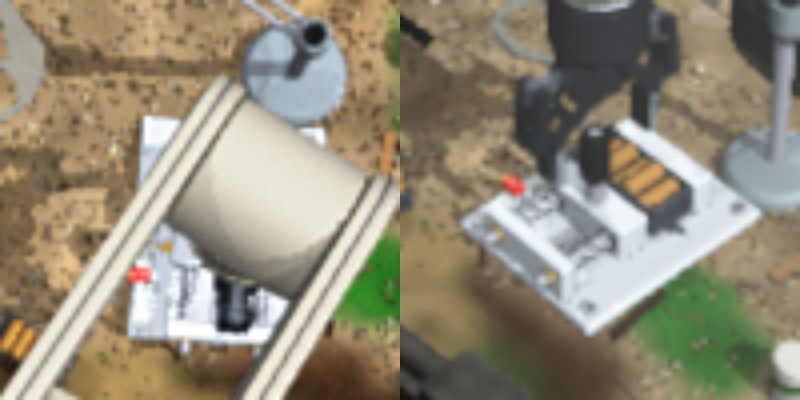

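The left half (top view) still shows the pointer at (166,246) and the cursor at (140,275) between the arm links. The right half shows the jaw knob at (597,155) between the open fingers. I'll close on it now.

```bash
python3 -m handwheel '{"series": [[[0,0,0,0,0,0,0.5],[0,0,0,0,0,0,0.35],[0,0,0,0,0,0,0.3],[0,0,0,0,0,0,0.2],[0,0,0,0,0,0,0.1],[0,0,0,0,0,0,0],[0,0,0,0,0,0,0],[0,0,0,0,0,0,0]]]}' 60
cat >> h.py <<'E'
def gap():
    d=eyes.snapshot("top"); I=d["img"]; h=cv2.cvtColor(I,cv2.COLOR_RGB2HSV).astype(float)
    Y,X=np.mgrid[0:480,0:640]; out={}
    H,S=h[...,0],h[...,1]; box=(Y>246)&(Y<264)
    w=S*box*(X>=333)*(X<=337)*((H<8)|(H>170))*(S>50); out["red"]=((w*X).sum()/w.sum(),(w*Y).sum()/w.sum())
    w=S*(Y>246)*(Y<270)*(X>=338)*(X<=342)*(H>14)*(H<27)*(S>28); out["brass"]=((w*X).sum()/w.sum(),(w*Y).sum()/w.sum(),w.sum())
    p=onz(d,out["brass"][:2],24);c=onz(d,out["red"],24); a=np.array([np.cos(np.radians(-5)),np.sin(np.radians(-5))])
    s=status.sense(); print({k:np.round(v,2) for k,v in out.items()},"gap",((p-c)[:2]@a).round(2),"tcp",s["tool_pos"].round(1),s["ft_force"].round(1),s["grip_force"].round(1),s["finger_gap"].round(1)); return d
E
python3 -c "
from h import *
gap();gap()"
```

```text
time: 9.1
tool_pos: [464.3, -252.6, 75.9]
tcp_rot: [-179.9, -0.0, 84.9]
ft_force: [-7.7, 1.9, 8.4]
finger_gap: 23.1
grip_force: 59.3Traceback (most recent call last):
  File "<string>", line 3, in <module>
    gap();gap()
    ~~~^^
  File "h.py", line 32, in gap
    s=status.sense(); print({k:np.round(v,2) for k,v in out.items()},"gap",((p-c)[:2]@a).round(2),"tcp",s["tool_pos"].round(1),s["ft_force"].round(1),s["grip_force"].round(1),s["finger_gap"].round(1)); return d
                                                                                                                                                      ^^^^^^^^^^^^^^^^^^^^^
AttributeError: 'float' object has no attribute 'round'
```

```bash
sed -i 's/s\["grip_force"\].round(1),s\["finger_gap"\].round(1)/s["grip_force"],s["finger_gap"]/' h.py; python3 -c "
from h import *
gap()"; python3 -m handwheel '{"series": [[[0,-0.4,0,0,0,0,0],[0,-0.8,0,0,0,0,0],[0,-1.2,0,0,0,0,0],[0,-1.6,0,0,0,0,0],[0,-2,0,0,0,0,0],[0,-2,0,0,0,0,0],[0,-2,0,0,0,0,0],[0,-2,0,0,0,0,0]]]}' 60;python3 -c "
from h import *
gap()"
```

```text
{'red': array([334.75, 258.3 ]), 'brass': array([ 340.92,  251.06, 1010.  ])} gap 25.34 tcp [ 464.3 -252.6   75.9] [-6.5  1.7  8. ] 59.263722728937864 23.009349971635764
time: 10.2
tool_pos: [446.6, -251.0, 76.0]
tcp_rot: [179.8, 0.0, 84.9]
ft_force: [7.9, 0.6, -2.4]
finger_gap: 23.4
grip_force: 59.1
{'red': array([336.22, 258.87]), 'brass': array([ 340.93,  255.49, 1237.  ])} gap 12.22 tcp [ 446.6 -251.    76. ] [ 7.9 -0.2 -3. ] 59.11029288545251 22.96542141138416
```

Run:
```python
from h import *
d=gap(); cv2.imwrite("pics/k.png",cv2.resize(d["img"][235:275,320:360,::-1],(600,600),interpolation=cv2.INTER_NEAREST))
```

```text
{'red': array([336.21, 258.77]), 'brass': array([ 340.85,  255.71, 1181.  ])} gap 11.12 tcp [ 446.6 -251.    76. ] [ 7.3  0.1 -2.7] 59.111224450170994 23.283037286584868
```

View pics/k.png

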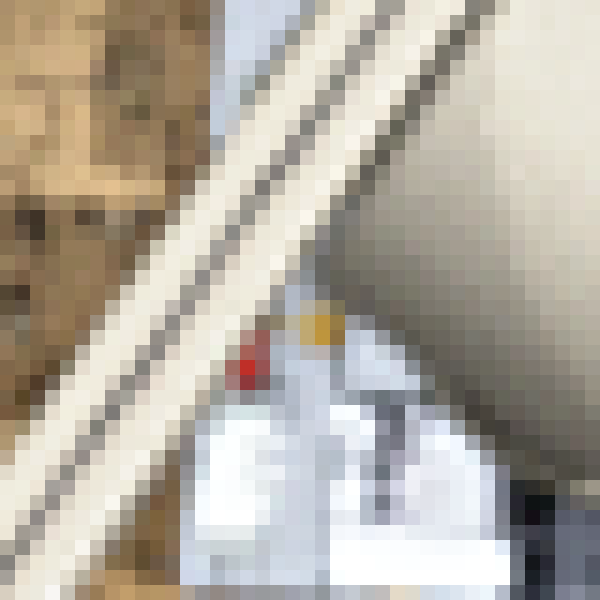

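The close-up shows the brass pointer at (322,325), clear, while the cursor at (250,365) is partly hidden by the arm link. I'll refine the gap from the clean earlier images.

Run:
```python
from h import *
d=eyes.snapshot("top"); ax5=np.array([np.cos(np.radians(-5)),np.sin(np.radians(-5))])
for f in("top0","before_top","h_top"):
    I=cv2.imread(f"pics/{f}.png").astype(float); B,G,R=I[...,0],I[...,1],I[...,2]
    def cen(W,x0,x1,y0,y1):
        w=np.clip(W[y0:y1,x0:x1],0,None); Y,X=np.mgrid[y0:y1,x0:x1]; return np.array([(w*X).sum(),(w*Y).sum()])/w.sum(), (w.sum(1)/1).round()
    red,pr=cen(R-G-20,334,338,254,263); br,pb=cen(R-B-8,340,343,248,255)
    wl=G[255:263,334:337].mean(1)
    p,c=onz(d,br,24),onz(d,red,24); print(f,red.round(2),br.round(2),((p-c)[:2]@ax5).round(2),pr,pb,"G",wl.round())
```

```text
top0 [335.25 258.35] [341.26 251.25] 24.88 [  0.   0.   0. 386. 381. 528. 193.   0.   0.] [  0.   0.  76. 296. 224.   0.   0.] G [251. 236. 118. 124.  80. 159. 241. 247.]
before_top [335.27 258.33] [341.26 251.25] 24.81 [  0.   0.   0. 410. 412. 547. 190.   0.   0.] [  0.   0.  72. 270. 205.   1.   0.] G [240. 215. 106. 108.  72. 140. 226. 237.]
h_top [335.25 258.34] [341.27 251.26] 24.79 [  0.   0.   0. 399. 394. 529. 193.   0.   0.] [  0.   0.  74. 289. 226.   1.   0.] G [247. 231. 114. 120.  81. 154. 238. 246.]
```

```bash
python3 -m handwheel '{"series": [[[0,-0.25,0,0,0,0,0],[0,-0.5,0,0,0,0,0],[0,-0.69,0,0,0,0,0],[0,-0.69,0,0,0,0,0],[0,-0.69,0,0,0,0,0],[0,-0.69,0,0,0,0,0]]]}' 60;python3 - <<'E'
from h import *
d=gap(); s=eyes.snapshot("scene"); a=cv2.resize(d["img"][240:270,325:355,::-1],(400,400),interpolation=cv2.INTER_NEAREST)
b=cv2.resize(s["img"][250:330,290:370,::-1],(400,400),interpolation=cv2.INTER_CUBIC)
cv2.imwrite("pics/l.png",np.hstack([a,b])); I=d["img"].astype(int)
print((I[...,0]-I[...,2])[252:264,334:345]); print((I[...,0]-I[...,1])[252:264,334:345])
E
```

```text
time: 11.1
tool_pos: [439.9, -250.4, 76.0]
tcp_rot: [179.8, 0.0, 84.9]
ft_force: [8.9, 0.1, -3.8]
finger_gap: 23.1
grip_force: 59.2
{'red': array([nan, nan]), 'brass': array([ 340.79,  257.79, 1222.  ])} gap nan tcp [ 439.9 -250.4   76. ] [ 8.8  0.1 -2.4] 59.22386622056365 23.10109589639544
[[ 20  11  12  23  18  15  19  13   4  11  16]
 [ 16   8  23  17  19  10  24   8   8  14  18]
 [  8  19  19  15  18  24   9   1  11  12  17]
 [ 13  22  18  18  25  14   4   4  13  12  14]
 [ 21  18  16  19  21  -9  -9   7  12  14  16]
 [ 18  14  16  23  10 -16  26  38  18   5  12]
 [ 15  11  23  30  41  32  94 118  67   4   8]
 [ 17  19  23  37   4   0  92 137  63 -12  -8]
 [ 13  24  27  17 -14 -24   3   9  -3 -23 -18]
 [ 26   8   2  -6 -19 -21 -22 -25 -22 -23 -19]
 [ 17  -4 -12 -13 -20 -16 -20 -21 -18 -18 -24]
 [  1 -11 -15 -12 -19 -21 -20 -19 -16 -17 -18]]
[[  5   6   7   7   5   4   3   6   1   3   5]
 [  4   2   8   4   5   3   7   0   0   3   5]
 [  1   7   4   3   4  10   2   0   3   7   5]
 [  3   7   4   3   8   2   0   1   6   4   5]
 [  6   3   4   4   8  -3  -2   3   4   7   5]
 [  3   4   3   7   4  -5   4  10   5   0   4]
 [  3   2   5   9  15   8  26  36  22   1   5]
 [  3   2   8  27   3   1  31  48  20  -4  -2]
 [  2   5  19  19  -7  -9   1   7   0  -9  -7]
 [  8   2   3  -3  -7  -9  -7 -12  -9 -11  -7]
 [  5  -2  -7  -9  -9  -8  -6  -6 -10  -8 -13]
 [ -2  -7 -10  -8  -7  -6  -9  -9  -6  -6  -7]]h.py:29: RuntimeWarning: invalid value encountered in scalar divide
  w=S*box*(X>=333)*(X<=337)*((H<8)|(H>170))*(S>50); out["red"]=((w*X).sum()/w.sum(),(w*Y).sum()/w.sum())
```

View pics/l.png

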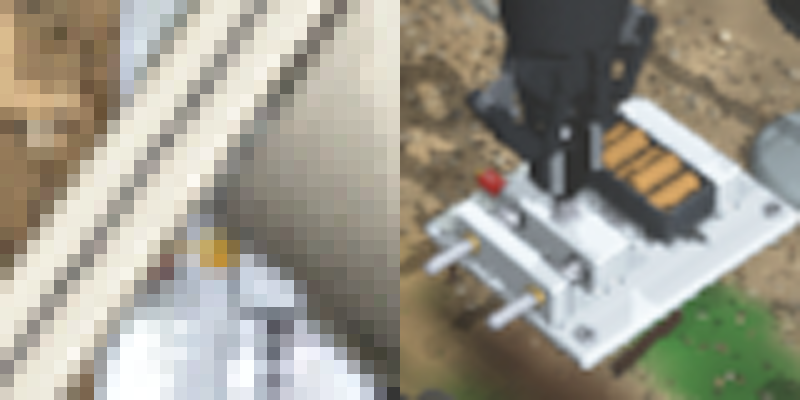

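Run:
```python
from h import *
d=eyes.snapshot("top")
for an in(-4.8,-5.2):
  a=np.array([np.cos(np.radians(an)),np.sin(np.radians(an))])
  for rb in(258.35,258.45):
    for rr in(258.1,258.3):
      print(an,rb,rr,((onz(d,(341.26,rb),24)-onz(d,(335.25,rr),24))[:2]@a).round(2))
```

```text
-4.8 258.35 258.1 0.41
-4.8 258.35 258.3 1.07
-4.8 258.45 258.1 0.07
-4.8 258.45 258.3 0.74
-5.2 258.35 258.1 0.55
-5.2 258.35 258.3 1.21
-5.2 258.45 258.1 0.21
-5.2 258.45 258.3 0.88
```

```bash
python3 -m handwheel '{"series": [[[0,-0.04,0,0,0,0,0],[0,-0.04,0,0,0,0,0],[0,-0.04,0,0,0,0,0],[0,-0.04,0,0,0,0,0]]]}' 60 && python3 -c "
from bench import r
print(r.hand_in())"
```

```text
time: 11.75
tool_pos: [439.6, -250.4, 76.0]
tcp_rot: [179.8, 0.0, 84.9]
ft_force: [10.3, 0.7, -3.3]
finger_gap: 23.3
grip_force: 59.2
the job is handed in; nothing more can be done
None
```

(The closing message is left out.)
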